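Shut the grinder's hopper lid and set the grind

TASK

Get the coffee grinder ready to run: press its hopper lid down until the catch snaps and the lid is fully shut, and set the grind by turning the dial on the sloping front clockwise (as you look at it) all the way to its fine stop, then back exactly three clicks. Leave the mug, canister, jar and spoon beside it where they are.

Things in the scene. Friction and masses are not known exactly. Their poses are not given: they have to be found in the camera images.
- grinder: Coffee grinder fixed to the table, light metal body 130 mm wide (its y), x from -0.117 (bin lip, front) to 0.120 (back), 240 mm high with lid shut. Origin on the table; -x points out of its front, z up. Above the bin a flat panel (x -0.094 to -0.022) slopes up to the back at 28 deg and carries the dial. Behind it a clear round hopper (axis x = 0.053, rim 116 mm across, 228 mm high) with the lid.
- hopper_lid (a joint): Opening angle of the hopper lid, rad: 0 fully shut, grows as it opens (to 1.6). Stiff hinge: the lid stays where it is left. Coming down, its tongue meets a spring catch at about 0.07 rad; there the tab needs about 15 N downward, then it snaps through below 0.04 rad and is held shut.
- lid_hinge (a point): Middle of the lid's hinge pin at the back of the hopper, 231 mm above the table. Axes move with the lid: z is its outer-face normal (straight up when shut), -x runs from the pin along the lid to the front tab, y along the pin (parallel to the grinder's y). The lid is a dark disc 123 mm across, centre 65 mm from the pin; its outer face lies 8 mm to the z side of the pin.
- lid_tab (a point): Middle of the outer face of the lid's front press tab (28 mm long, 36 mm wide, 6 mm thick), 136 mm from the hinge pin and 6 mm to its z side. When shut it lies 237 mm above the table. Axes as lid_hinge.
- dial (a joint): Angle of the grind dial, rad: 0 at the fine stop, grows counter-clockwise (as you look at the dial) up to 2.79 at the coarse stop. It clicks every 0.349 rad (20 deg), nine positions, and falls into the nearest click when let go (about 0.1 N m to leave a click). Three clicks from the fine stop reads 1.047.
- dial_grip (a point): Axis of the dark fluted dial (54 mm across, from 5 to 34 mm above the panel), 24 mm above the panel: grip here. z: axis out of the panel, 28 deg from vertical, leaning to the grinder's front. x, y turn with the dial; at joint value 0 x points up the slope, y is the grinder's y. White pointer ridge 80 deg clockwise of x. Dots on the panel, small (fine) to large (coarse), mark the nine clicks.
- mug_coffee: Striped mug, 84 x 117 x 95 mm, standing beside the grinder; origin at the middle of its underside. Not to be moved.
- canister_coffee: Grey canister with a wooden lid, 102 mm across, 150 mm high, left of the grinder; origin at the middle of its underside. Not to be moved.
- honey_jar: Glass jar with a white lid, 64 mm across, 97 mm high; origin at the middle of its underside. Not to be moved.
- spoon: Steel spoon, 188 x 39 x 16 mm, lying to the right of the grinder; origin at its middle on the table. Not to be moved.

How it is judged:
On the way:
1. the dial has been turned to its fine stop (value of joint dial below 0.06 rad), for 0.1 s.
At the end, for the whole second after the job is handed in: The hopper lid is fully shut behind its catch (under 0.02 rad), the dial rests three clicks from the fine stop (1.047 rad, within 0.1) after having been at the fine stop, and mug, canister, jar and spoon are within 20 mm of where they stood (value of joint hopper_lid below 0.02 rad and value of joint dial between 0.947 and 1.147 rad and distance of each of mug_coffee, canister_coffee, honey_jar, spoon from where it was at the start of the episode below 0.02 m); the robot touches nothing.
It fails at once if a bystander is knocked more than 30 mm out of place or tipped (distance of any of mug_coffee, canister_coffee, honey_jar, spoon from where it was at the start of the episode above 0.03 m or angle between any of mug_coffee, canister_coffee, honey_jar's own z axis and vertical above 0.4 rad).
It also fails if it takes over 64 s, if anything falls off the work surface, if the arm or the gripper's body presses on something with over 40 N, if the wrist force passes 120 N, or if a joint passes its speed limit or range.

ROBOT

A 6-joint arm with a two-finger parallel gripper is mounted at the origin on a cart in front of the work surface, level with it; the furniture and walls round the work are solid. World frame = base frame: x ahead of the robot, y to its left, z up, the work surface at z = 0. Lengths are in m, angles in rad, forces in N, time in s.
With the tool pointing down it reaches from about 0.25 to 0.775 m from the base axis. Payload 4 kg.
Tool frame: the origin (TCP) lies on the mounting face of the last link; the fingertips stand 173 mm ahead of it and the grasp point (between the pads) lies 155 mm ahead of it (r.tip_reach is the distance from the TCP to the fingertips, in m); z points along the fingers, y is the direction in which the jaws open and shut (so a half turn about z gives the same grasp; the last joint's range is limited). The gripper opens to 85 mm and grips with 20 to 120 N. Pads are 22 mm wide; open, the fingers measure 114 mm over their backs; the gripper's body (76 mm by 85 mm) begins 54 mm behind the grasp point. The pads swing forward as they close: fully open they stand 13 mm farther back than shut.
Start: joints at [-1.214, 0.087, 1.371, -0, 1.684, -0.103], TCP at [0.244, -0.493, 0.405] pointing down, gripper open.
Joint ranges: [-3.1, 3.1], [-0.76, 2.03], [0.27, 2.55], [-1.08, 4.22], [0.17, 2.65], [-2.57, 2.57]. Speed limits (rad/s): [2.79, 2.79, 3.14, 3.14, 3.14, 3.14].

INTERFACE

Orientations are given as [roll, pitch, yaw] about the fixed x, y, z axes, in that order (R = Rz(yaw) Ry(pitch) Rx(roll)).
In Python, from cell import r gives the robot as it stands.
- The arm moves only by the tool carry_out, never from a script. Its argument "commands" is text: rows parted by semicolons, each of 5 numbers parted by spaces: the closure, from -1 (fully open) to 1 (shut), so that 0 is half open, then the shift along the tool's x, y, z in m, then the turn about the tool's z in rad. A call has exactly 5 rows; each row is the pose to reach, as a shift and turn from the pose commanded when the call began, along the tool's axes at that moment; what a row does not reach only later rows make up. A row lasts 1/8 s, in which the tool goes at most 62.5 mm and 10.7 degrees, less where a joint would pass 70% of its speed; a pose out of reach is approached as far as the arm can. A call with a gripper value outside its range is refused whole. The fingers move at their own pace and stop on an object; "newtons" is the grip in N (left out, the last holds). Time passes only in rows, so rows that repeat a pose let the fingers close, or fill a call up. It gives the time, the measured TCP pose, the force and the opening at its end, in the units of the state.
- r.sense(): the state, without advancing time (a new reading comes with each control period).
- r.camera(name): name is "side" or "top" or "wrist"; returns the picture (400x640x3 uint8, blue, green, red); there is no depth.
- r.camera_info(name): a dict with "fx", "fy", "cx", "cy" (pixels), "dist_coeffs" ([k1, k2, p1, p2, k3] as OpenCV has them; the pictures are not rectified), "rvec" (rotation vector, rad) and "tvec" (3), from world to camera coordinates, as OpenCV has them. Camera axes: x right, y down, z forward; pixel columns grow to the right and rows downward; lengths in m; the calibration is good to about 2 mm. A picture is of the moment at which its call begins: read the wrist's pose just before it. camera_info takes no time and is no camera call; for the wrist camera it gives the pose at the moment of the call.
- r.sign_off(): hands the job in, once; it reports no verdict.
The state is a dict: "time_s": time; "q": joint angles; "qd": joint speeds; "joint_efforts": joint torques, N m; "tcp_pos": TCP position; "tcp_rot": TCP orientation; "contact_force": force on the tool from outside, world axes, zero at the start; "ft_torque": the same for the moment, N m; "gripper_width": finger opening in m.
Only numpy, scipy, OpenCV 4.12 (cv2) and the standard library are available. Lean on these libraries where they do the work, as an engineer would, in place of code of your own. Each camera call takes 0.05 s, during which the arm holds its last target.

## Working session

There is one attempt and no reset: what is moved stays moved. The work goes in short steps, Python scripts to look and compute and a tool call to move; the robot and the scene stay as the last step left them, time stands still between calls to the robot, and variables do not carry over. Pictures are saved under pics/ and viewed, and the job is handed in when it is done.

Besides the shell and the picture viewer there is one more tool, called as name(argument=value, ...), one argument or row to a line, values as JSON. carry_out: Moves the arm, as the interface text tells. Its arguments: {"type":"object","properties":{"commands":{"type":"string"},"newtons":{"type":"number"}},"required":["commands"]}

```bash
mkdir -p pics; ls; cat > h.py <<'E'
import numpy as np, cv2
from cell import r
def snap(name,fn):
    im=r.camera(name); cv2.imwrite('pics/'+fn,im); return im
def ci(name):
    c=r.camera_info(name);K=np.array([[c['fx'],0,c['cx']],[0,c['fy'],c['cy']],[0,0,1]]);
    return K,np.array(c['dist_coeffs'],float),np.array(c['rvec'],float),np.array(c['tvec'],float)
def proj(name,P,c=None):
    K,d,rv,t=c or ci(name); return cv2.projectPoints(np.array(P,float).reshape(-1,1,3),rv,t,K,d)[0].reshape(-1,2)
def ray(name,uv,c=None):
    K,d,rv,t=c or ci(name); R=cv2.Rodrigues(rv)[0]
    n=cv2.undistortPoints(np.array(uv,float).reshape(-1,1,2),K,d).reshape(-1,2)
    D=np.c_[n,np.ones(len(n))]@R; o=-R.T@t
    return o,D/np.linalg.norm(D,axis=1)[:,None]
def onz(name,uv,z,c=None):
    o,D=ray(name,uv,c); return o+D*((z-o[2])/D[:,2])[:,None]
def tri(o1,d1,o2,d2):
    A=np.c_[d1,-d2]; s=np.linalg.lstsq(A,o2-o1,rcond=None)[0]
    a=o1+d1*s[0]; b=o2+d2*s[1]; return (a+b)/2,np.linalg.norm(a-b)
E
python3 - <<'E'
from h import *
print(r.sense())
for n in('side','top','wrist'):
    print(n,r.camera_info(n)); snap(n,n+'0.png')
E
```

```text
pics
{'time_s': 0.0, 'q': array([-1.21411034e+00,  8.79804872e-02,  1.37231430e+00, -3.20395966e-05,
        1.68360035e+00, -1.03106221e-01]), 'qd': array([ 1.28988701e-03, -1.20258368e-03, -4.53562655e-04,  2.03350165e-04,
       -3.29131517e-04,  3.12512405e-05]), 'joint_efforts': array([ 3.18169295e-04, -3.51861191e+01, -3.13273180e+01, -5.88654893e-05,
        1.08095311e-02, -4.70564004e-06]), 'tcp_pos': array([ 0.24401554, -0.49277271,  0.40349428]), 'tcp_rot': array([-3.13929911e+00, -2.05305381e-04,  4.59788406e-01]), 'contact_force': array([0.25610454, 0.26714102, 0.53119391]), 'ft_torque': array([ 0.04083466,  0.0388613 , -0.03606826]), 'gripper_width': 0.08544657542382998}
side {'fx': 371.65499723727754, 'fy': 371.65499723727754, 'cx': 320.78850340069965, 'cy': 194.28029435393705, 'dist_coeffs': array([-0.04447503,  0.        ,  0.        ,  0.        ,  0.        ]), 'rvec': array([ 0.47879119, -2.64052081,  1.26439211]), 'tvec': array([0.59228646, 0.22749573, 0.96327181])}
top {'fx': 465.85219359484046, 'fy': 465.85219359484046, 'cx': 315.82542273972973, 'cy': 195.51651474049183, 'dist_coeffs': array([-0.04123752,  0.        ,  0.        ,  0.        ,  0.        ]), 'rvec': array([ 2.16785911, -2.17775482,  0.13955526]), 'tvec': array([0.0451829 , 0.59474441, 1.30083358])}
wrist {'fx': 297.3335097349692, 'fy': 297.3335097349692, 'cx': 321.7367208339238, 'cy': 198.6310661987708, 'dist_coeffs': array([-0.05446341,  0.        ,  0.        ,  0.        ,  0.        ]), 'rvec': array([-2.4603656 ,  1.52488734,  0.21765236]), 'tvec': array([-0.54940744, -0.0374286 ,  0.37707815])}
```

View pics/side0.png

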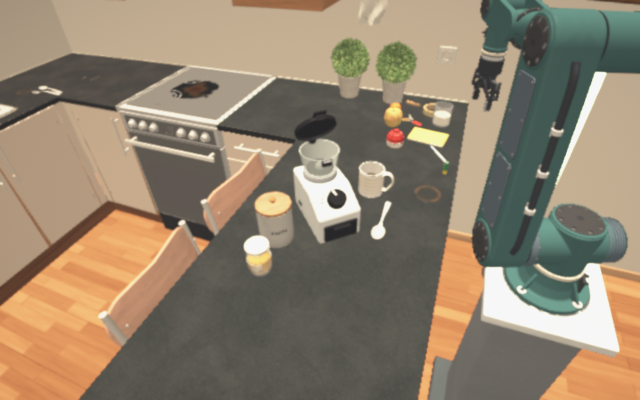

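View pics/top0.png

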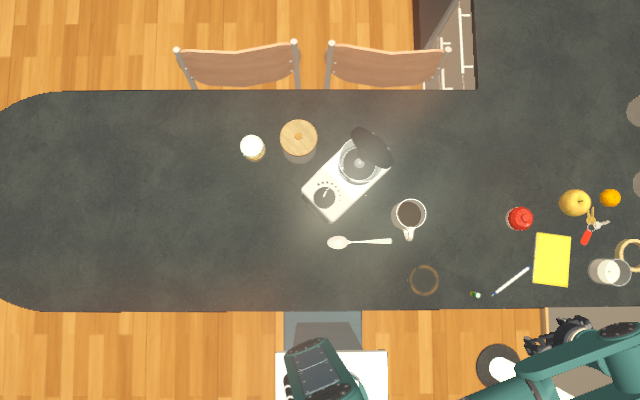

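View pics/wrist0.png

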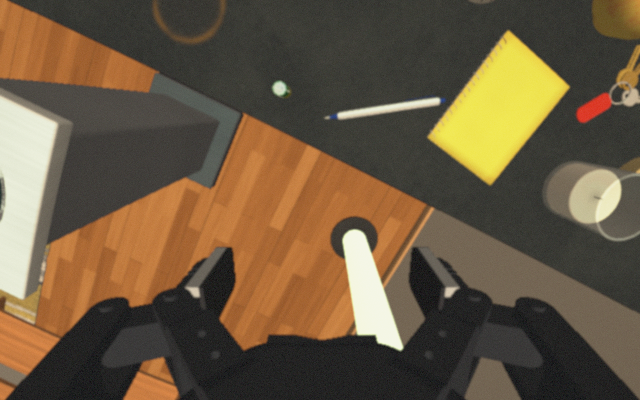

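```bash
python3 - <<'E'
import cv2
a=cv2.imread('pics/top0.png')[110:255,230:440]; cv2.imwrite('pics/topc.png',cv2.resize(a,None,fx=3.8,fy=3.8,interpolation=cv2.INTER_CUBIC))
a=cv2.imread('pics/side0.png')[100:245,250:410]; cv2.imwrite('pics/sidec.png',cv2.resize(a,None,fx=4,fy=4,interpolation=cv2.INTER_CUBIC))
from h import *
g=onz('top',[[318,390],[325,197],[360,162]],0.15); print(g)
E
```

```text
[[ 0.09062982  0.04185029  0.15      ]
 [ 0.57792696  0.02068431  0.15      ]
 [ 0.67036183 -0.07232964  0.15      ]]
```

View pics/topc.png

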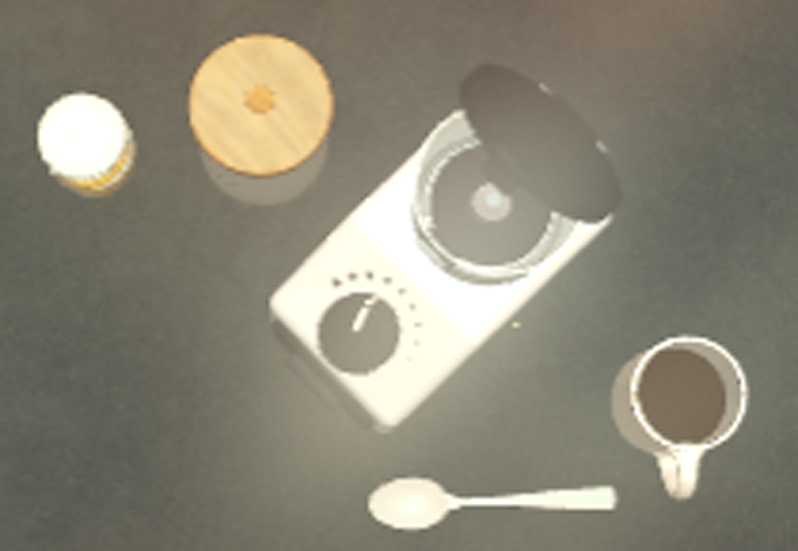

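View pics/sidec.png

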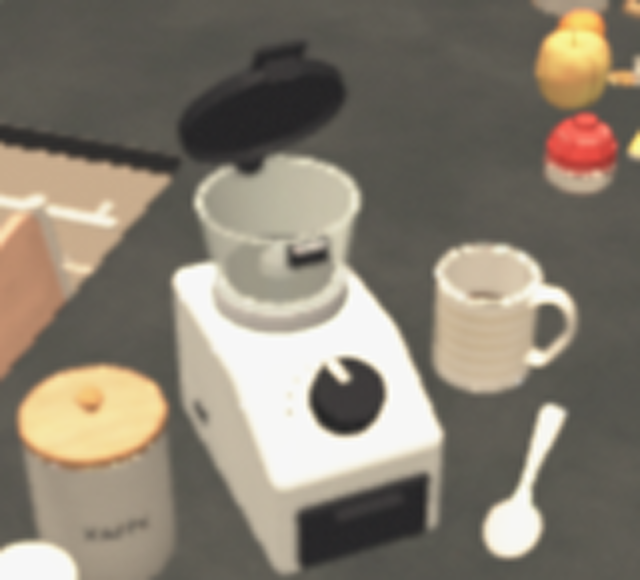

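```bash
python3 - <<'E'
from h import *
ct,cs=ci('top'),ci('side')
def T(a,b):
    o1,d1=ray('top',[a],ct);o2,d2=ray('side',[b],cs);p,e=tri(o1,d1[0],o2,d2[0]);return p.round(4),round(e,4)
tc=lambda x,y:(230+x/3.8,110+y/3.8)
sc=lambda x,y:(250+x/4,100+y/4)
for n,a,b in [('dial',(360,332),(347,395)),('hop rim',(492,200),(278,203)),('canister knob',(261,99),(90,397)),('ptr tip',(376,297),(333,364)),('corner front right',(388,428),(438,435)),('front left',(272,303),(278,488)),('lidtab',(545,90),(280,52))]:
    print(n,T(tc(*a),sc(*b)))
# wrist camera in tool frame
from scipy.spatial.transform import Rotation as Ro
s=r.sense();K,d,rv,t=ci('wrist');R=cv2.Rodrigues(rv)[0];Rt=Ro.from_euler('xyz',s['tcp_rot']).as_matrix()
print((Rt.T@(-R.T@t-s['tcp_pos'])).round(3),(Rt.T@R.T).round(2)); print(Rt.round(2))
E
```

```text
dial (array([0.5777, 0.0206, 0.135 ]), np.float64(0.0019))
hop rim (array([ 0.6564, -0.0618,  0.226 ]), np.float64(0.0032))
canister knob (array([0.7419, 0.089 , 0.1405]), np.float64(0.0017))
ptr tip (array([0.5964, 0.009 , 0.1496]), np.float64(0.0099))
corner front right (array([5.144e-01, 3.000e-04, 1.001e-01]), np.float64(0.0017))
front left (array([0.6046, 0.0825, 0.0924]), np.float64(0.0006))
lidtab (array([ 0.6835, -0.0874,  0.3315]), np.float64(0.0367))
[ 0.07  -0.     0.032] [[ 0.   -0.96 -0.28]
 [ 1.    0.    0.  ]
 [-0.   -0.28  0.96]]
[[ 0.9   0.44 -0.  ]
 [ 0.44 -0.9   0.  ]
 [ 0.   -0.   -1.  ]]
```

```bash
cat >> h.py <<'E'
from scipy.spatial.transform import Rotation as Ro
def go(pos,yaw,frm=None):
    """print shift in tool axes; frm=(pos,yaw) else sensed"""
    s=r.sense(); p,R=s['tcp_pos'],Ro.from_euler('xyz',s['tcp_rot']).as_matrix(); y0=s['tcp_rot'][2]
    if frm: p=np.array(frm[0]);y0=frm[1]; R=(Ro.from_euler('z',y0)*Ro.from_euler('x',np.pi)).as_matrix()
    dy=(yaw-y0+np.pi)%(2*np.pi)-np.pi
    print('shift',(R.T@(np.array(pos)-p)).round(4),'turn',round(-dy,4))
E
python3 - <<'E'
from h import *
go([.41,-.23,.42],1.39); go([.58,.02,.42],2.32,([.41,-.23,.42],1.39))
E
```

```text
shift [ 0.2654 -0.1619 -0.0159] turn -0.9303
shift [0.2765 0.1223 0.    ] turn -0.93
```

carry_out(
  commands="-1 0.053 -0.032 -0.005 -0.185; -1 0.106 -0.064 -0.01 -0.37; -1 0.16 -0.097 -0.016 -0.555; -1 0.212 -0.13 -0.016 -0.74; -1 0.265 -0.162 -0.016 -0.93",
)

```text
time_s: 0.78
tcp_pos: [0.4102, -0.2282, 0.4207]
tcp_rot: [3.141, 0.0, 1.393]
contact_force: [0.9, -0.2, 0.3]
gripper_width: 0.0854
```

carry_out(
  commands="-1 0.055 0.024 0 -0.185; -1 0.11 0.049 0 -0.37; -1 0.166 0.073 0 -0.555; -1 0.221 0.098 0 -0.74; -1 0.276 0.122 0 -0.93",
)

```text
time_s: 1.4
tcp_pos: [0.5808, 0.0208, 0.4203]
tcp_rot: [-3.141, 0.0, 2.321]
contact_force: [0.2, -0.0, 0.1]
gripper_width: 0.0855
```

```bash
python3 - <<'E'
from h import *
s=r.sense();print(s['time_s'],s['tcp_pos'],s['tcp_rot'],s['qd'].round(2),s['q'].round(2))
snap('wrist','w1.png'); s=r.sense();print(s['tcp_pos'],s['tcp_rot'])
c=ci('wrist');np.savez('w1.npz',*c)
E
```

```text
1.4 [0.58078349 0.02083674 0.42031699] [-3.14106613e+00  8.09472521e-05  2.32107674e+00] [ 0.75  0.6  -0.66 -0.    0.06 -0.74] [-0.06  0.15  1.27 -0.    1.72 -0.81]
[0.58331996 0.02644143 0.41892253] [ 3.13626196 -0.00378491  2.33239078]
```

View pics/w1.png

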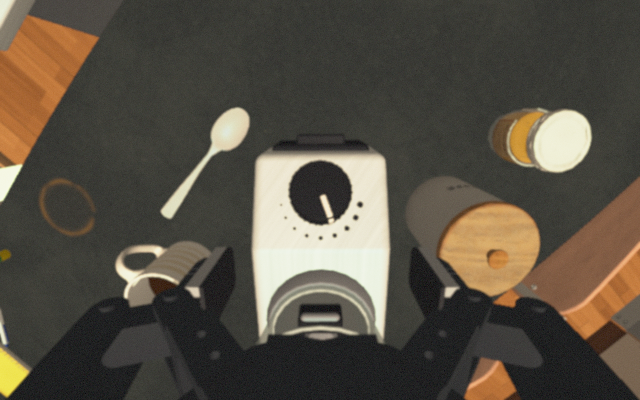

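```bash
python3 - <<'E'
from h import *
s=r.sense()
c=ci('wrist'); snap('wrist','w2.png');s2=r.sense();print(s['tcp_pos'],s2['tcp_pos'],s2['tcp_rot'])
np.savez('w2.npz',*c)
E
```

```text
[0.58331996 0.02644143 0.41892253] [0.58187531 0.02365717 0.41881356] [ 3.14116784e+00 -2.99469895e-03  2.32361397e+00]
```

carry_out(
  commands="-1 0 0 0.02 0; -1 0 0 0.04 0; -1 0 0 0.06 0; -1 0 0 0.06 0; -1 0 0 0.06 0",
)

```text
time_s: 2.12
tcp_pos: [0.5799, 0.0186, 0.3615]
tcp_rot: [3.141, 0.001, 2.314]
contact_force: [-0.5, -0.6, 0.4]
gripper_width: 0.0849
```

```bash
python3 - <<'E'
from h import *
s=r.sense()
c=ci('wrist'); snap('wrist','w3.png');s2=r.sense();print(s['tcp_pos'],s2['tcp_pos'],s2['tcp_rot'])
np.savez('w3.npz',*c)
for f in ('w2','w3'):
    g=cv2.imread(f'pics/{f}.png',0); m=(g<70).astype('uint8')
    n,l,st,ce=cv2.connectedComponentsWithStats(m)
    for i in range(1,n):
        if st[i,4]>300: print(f,st[i],ce[i].round(1))
E
```

```text
[0.57994191 0.01855537 0.36148813] [0.58006077 0.01865199 0.3619845 ] [3.14033848e+00 1.56396840e-03 2.31409468e+00]
w2 [     0      0    640    400 181001] [309.3 191.6]
w2 [ 281  166   62   63 2745] [311.  194.9]
w2 [116 255  32  16 366] [130.3 262.1]
w2 [286 309  46  23 629] [309.1 318.2]
w3 [     0      0    640    400 182025] [295.8 187.6]
w3 [ 283  173   80   80 4626] [321.6 210.7]
```

View pics/w3.png

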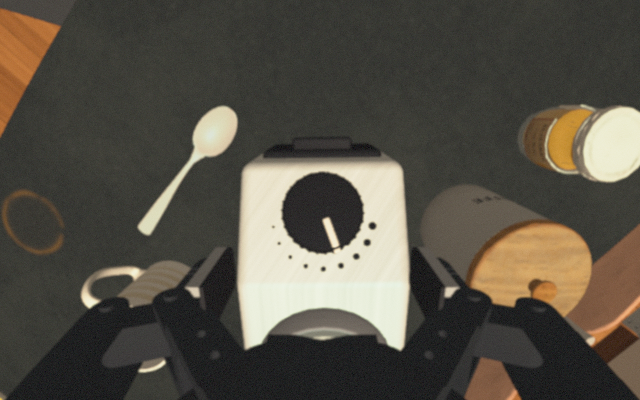

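```bash
python3 - <<'E'
from h import *
L=lambda f:[np.load(f+'.npz')['arr_%d'%i] for i in range(4)]
w2,w3=L('w2'),L('w3');ct,cs=ci('top'),ci('side')
# dial blob in top0/side0
def blob(f,box):
    g=cv2.imread(f,0);x0,y0,x1,y1=box;m=(g[y0:y1,x0:x1]<95).astype('uint8')
    m=cv2.morphologyEx(m,cv2.MORPH_CLOSE,np.ones((3,3)))
    n,l,st,ce=cv2.connectedComponentsWithStats(m);i=1+np.argmax(st[1:,4]);b=st[i]
    return (x0+b[0]+b[2]/2-.5,y0+b[1]+b[3]/2-.5),b
a,b=blob('pics/top0.png',(308,182,340,214));print(a,b)
a2,b2=blob('pics/side0.png',(322,183,352,216));print(a2,b2)
o3,d3=ray('',[(322.5,212.5)],w3);o2,d2=ray('',[(311.5,197)],w2);ot,dt=ray('top',[a],ct);os,ds=ray('side',[a2],cs)
print('w3-top',tri(o3,d3[0],ot,dt[0]));print('w3-w2',tri(o3,d3[0],o2,d2[0]));print('w3-side',tri(o3,d3[0],os,ds[0]));print('top-side',tri(ot,dt[0],os,ds[0]))
print('cam',o3,'dist pt',o3+d3[0]*0.2005)
# panel dots pts and edges at fl & fr top corners of w3
print(onz('',[(242,168),(401,165)],0.095,w3), onz('',[(242,282),(406,283)],0.14,w3))
E
```

```text
Traceback (most recent call last):
ValueError: attempt to get argmax of an empty sequence
```

```bash
python3 - <<'E'
from h import *
L=lambda f:[np.load(f+'.npz')['arr_%d'%i] for i in range(4)]
w2,w3=L('w2'),L('w3');ct,cs=ci('top'),ci('side')
def blob(f,box,th):
    g=cv2.imread(f,0);x0,y0,x1,y1=box;m=(g[y0:y1,x0:x1]<th).astype('uint8')
    m=cv2.morphologyEx(m,cv2.MORPH_CLOSE,np.ones((3,3)))
    n,l,st,ce=cv2.connectedComponentsWithStats(m);i=1+np.argmax(st[1:,4]);b=st[i]
    return (x0+b[0]+b[2]/2-.5,y0+b[1]+b[3]/2-.5),b
a,b=blob('pics/top0.png',(308,182,340,214),150);print(a,b)
a2,b2=blob('pics/side0.png',(322,183,352,216),130);print(a2,b2)
o3,d3=ray('',[(322.5,212.5)],w3);o2,d2=ray('',[(311.5,197)],w2);ot,dt=ray('top',[a],ct);os,ds=ray('side',[a2],cs)
print('w3-top',tri(o3,d3[0],ot,dt[0]));print('w3-w2',tri(o3,d3[0],o2,d2[0]));print('w3-side',tri(o3,d3[0],os,ds[0]));print('top-side',tri(ot,dt[0],os,ds[0]))
print('cam',o3,'dist pt',o3+d3[0]*0.2005)
print(onz('',[(242,168),(401,165)],0.095,w3), onz('',[(242,282),(406,283)],0.14,w3))
E
```

```text
(np.float64(319.5), np.float64(196.5)) [  6   5  12  20 126]
(np.float64(336.5), np.float64(199.0)) [  6   7  18  19 252]
w3-top (array([0.57242708, 0.03322611, 0.17289274]), np.float64(0.009938015165709694))
w3-w2 (array([0.5777322 , 0.02012411, 0.13079939]), np.float64(0.000565378244323645))
w3-side (array([0.57702179, 0.02139433, 0.13474904]), np.float64(0.00022400378180173285))
top-side (array([0.5764314 , 0.03407679, 0.14535787]), np.float64(0.006896695135714835))
cam [0.53136511 0.07017835 0.32983268] dist pt [0.5756524  0.02272627 0.14012979]
[[ 0.51317666 -0.0046489   0.095     ]
 [ 0.60520958  0.08342427  0.095     ]] [[ 0.56883393 -0.05663223  0.14      ]
 [ 0.65761188  0.02398993  0.14      ]]
```

```bash
python3 - <<'E'
from h import *
print(r.tip_reach); go([.576,.0215,.302],2.88)
E
```

```text
0.1734
shift [ 0.0049 -0.0011  0.06  ] turn -0.5659
```

carry_out(
  commands="-1 0.005 -0.001 0 -0.18; -1 0.005 -0.001 0 -0.36; -1 0.005 -0.001 0.02 -0.56; -1 0.005 -0.001 0.04 -0.56; -1 0.005 -0.001 0.06 -0.56",
)

```text
time_s: 2.8
tcp_pos: [0.5762, 0.0219, 0.3017]
tcp_rot: [3.141, 0.003, 2.875]
contact_force: [0.5, -0.4, -0.0]
gripper_width: 0.0857
```

```bash
python3 - <<'E'
from h import *
snap('wrist','w4.png');s=r.sense();print(s['tcp_pos'],s['tcp_rot'],s['contact_force'])
E
```

```text
[0.5753466  0.02187864 0.29821719] [-3.14076046e+00 -3.05049449e-03  2.87449076e+00] [-1.33368485 -0.14927534 -1.76894759]
```

View pics/w4.png

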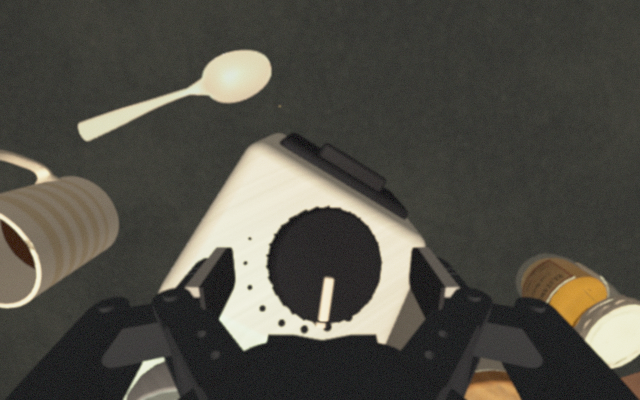

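carry_out(
  commands="1 0 0 0 0; 1 0 0 0 0; 1 0 0 0 0; 1 0 0 0 0; 1 0 0 0 0",
  newtons=30,
)

```text
time_s: 3.48
tcp_pos: [0.5762, 0.0223, 0.303]
tcp_rot: [3.14, 0.003, 2.875]
contact_force: [-1.3, 2.6, 5.8]
gripper_width: 0.0557
```

```bash
python3 - <<'E'
from h import *
snap('wrist','w5.png');s=r.sense();print(s['gripper_width'],s['tcp_pos'],s['tcp_rot'],s['contact_force'],s['ft_torque'])
E
```

```text
0.055375963062927705 [0.57621091 0.02232235 0.30301207] [3.14014779 0.00344051 2.87510209] [-1.64833688  1.51354536  6.65007497] [ 0.33836063  0.18011884 -0.0271207 ]
```

View pics/w5.png

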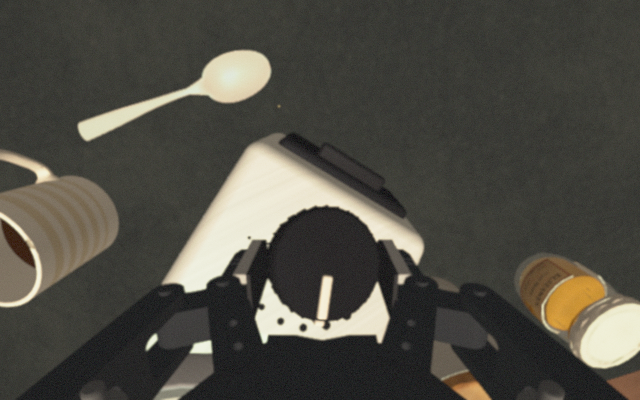

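carry_out(
  commands="1 0 0 0 0.15; 1 0 0 0 0.3; 1 0 0 0 0.45; 1 0 0 0 0.6; 1 0 0 0 0.75",
)

```text
time_s: 4.15
tcp_pos: [0.5772, 0.0217, 0.3017]
tcp_rot: [3.136, 0.004, 2.122]
contact_force: [-0.6, -2.1, 2.7]
gripper_width: 0.0529
```

carry_out(
  commands="1 0 0 0 0.15; 1 0 0 0 0.3; 1 0 0 0 0.4; 1 0 0 0 0.4; 1 0 0 0 0.4",
)

```text
time_s: 4.78
tcp_pos: [0.5762, 0.0236, 0.3054]
tcp_rot: [3.134, -0.002, 1.728]
contact_force: [-7.8, 5.4, 11.2]
gripper_width: 0.0529
```

```bash
python3 - <<'E'
from h import *
snap('wrist','w6.png');s=r.sense();print(s['gripper_width'],s['tcp_pos'],s['tcp_rot'],s['contact_force'],s['ft_torque'])
E
```

```text
0.053116447374276246 [0.57617814 0.02359597 0.30537829] [ 3.13369893e+00 -2.40537239e-03  1.72840098e+00] [-7.7109542   4.31929013 12.3370228 ] [ 1.17421544 -0.51492926  0.78265542]
```

View pics/w6.png

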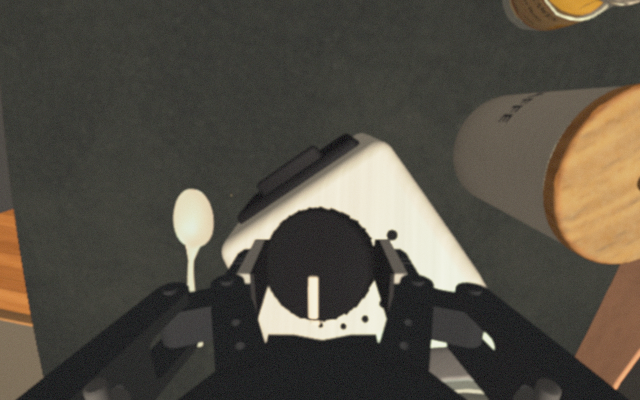

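carry_out(
  commands="-1 0 0 0 0; -1 0 0 0 0; -1 0 0 0 0; -1 0 0 0 0; -1 0 0 0 -0.15",
)

```text
time_s: 5.45
tcp_pos: [0.5759, 0.0218, 0.3003]
tcp_rot: [-3.141, -0.0, 1.879]
contact_force: [-0.3, -0.2, 0.4]
gripper_width: 0.0853
```

carry_out(
  commands="-1 0 0 0 -0.18; -1 0 0 0 -0.36; -1 0 0 0 -0.54; -1 0 0 0 -0.72; -1 0 0 0 -0.9",
)

```text
time_s: 6.08
tcp_pos: [0.5759, 0.0218, 0.3004]
tcp_rot: [-3.141, -0.0, 2.781]
contact_force: [-1.1, 0.6, -0.7]
gripper_width: 0.0853
```

```bash
python3 - <<'E'
from h import *
snap('wrist','w7.png');s=r.sense();print(s['gripper_width'],s['tcp_pos'],s['tcp_rot'],s['contact_force'],s['ft_torque']);go([.576,.0225,.302],2.80)
E
```

```text
0.08533286064490272 [0.57588572 0.02183731 0.30035012] [-3.14123200e+00 -4.35989945e-04  2.78406421e+00] [ 0.39573568 -0.55282171 -0.1494612 ] [0.03177248 0.04943492 0.05119104]
shift [ 0.0001  0.0007 -0.0017] turn -0.0159
```

View pics/w7.png

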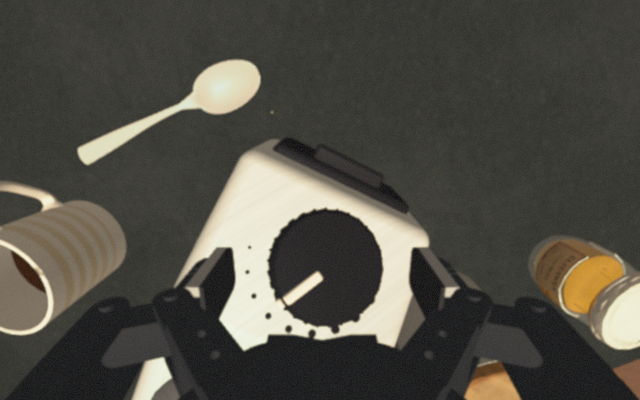

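carry_out(
  commands="-1 0 0 0 -0.1; 1 0 0 0 -0.1; 1 0 0 0 -0.1; 1 0 0 0 -0.1; 1 0 0 0 -0.1",
)

```text
time_s: 6.75
tcp_pos: [0.5759, 0.0223, 0.3012]
tcp_rot: [3.141, 0.0, 2.874]
contact_force: [-1.0, 2.5, 2.7]
gripper_width: 0.056
```

carry_out(
  commands="1 0 0 0 0; 1 0 0 0 0.15; 1 0 0 0 0.3; 1 0 0 0 0.45; 1 0 0 0 0.6",
)

```text
time_s: 7.38
tcp_pos: [0.5767, 0.0223, 0.3008]
tcp_rot: [3.138, 0.002, 2.271]
contact_force: [2.4, 2.3, 0.4]
gripper_width: 0.0529
```

carry_out(
  commands="1 0 0 0 0.15; 1 0 0 0 0.3; 1 0 0 0 0.45; 1 0 0 0 0.55; 1 0 0 0 0.55",
)

```text
time_s: 8.0
tcp_pos: [0.5766, 0.0216, 0.3041]
tcp_rot: [3.135, 0.004, 1.725]
contact_force: [-4.7, -1.0, 10.5]
gripper_width: 0.0533
```

```bash
python3 - <<'E'
from h import *
snap('wrist','w8.png');s=r.sense();print(s['gripper_width'],s['tcp_pos'],s['tcp_rot'],s['contact_force'],s['ft_torque'])
E
```

```text
0.05310694843506476 [0.57659421 0.02151283 0.30410339] [3.13466829 0.00338681 1.72554703] [-5.16962685 -0.3768408  10.28347656] [ 0.12072153 -0.73835794  0.50477358]
```

View pics/w8.png

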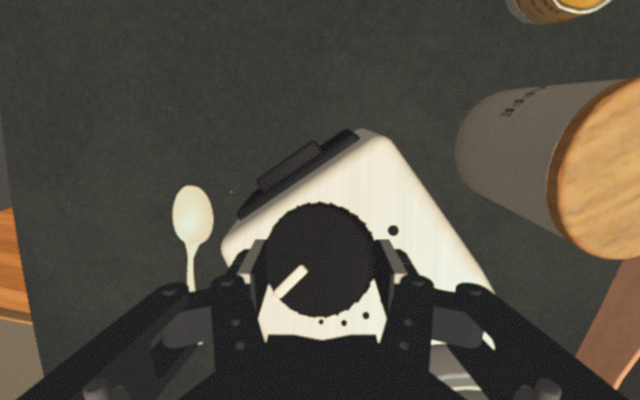

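carry_out(
  commands="-1 0 0 0 0; -1 0 0 0 0; -1 0 0 0 0; -1 0 0 0 -0.1; -1 0 0 0 -0.25",
)

```text
time_s: 8.68
tcp_pos: [0.5758, 0.0219, 0.3]
tcp_rot: [-3.14, -0.0, 1.979]
contact_force: [0.7, -0.5, 0.6]
gripper_width: 0.0857
```

carry_out(
  commands="-1 0 0 0 -0.15; -1 0 0 0 -0.25; -1 0 0 0 -0.35; -1 0 0 0 -0.35; -1 0 0 0 -0.35",
)

```text
time_s: 9.3
tcp_pos: [0.5758, 0.022, 0.3004]
tcp_rot: [-3.141, -0.0, 2.323]
contact_force: [0.3, 0.2, 0.3]
gripper_width: 0.0854
```

```bash
python3 - <<'E'
from h import *
snap('wrist','w9.png');s=r.sense();print(s['gripper_width'],s['tcp_pos'],s['tcp_rot'],s['contact_force'],s['ft_torque'])
E
```

```text
0.0852247511751944 [0.57585211 0.02196708 0.30044755] [-3.14118832e+00 -1.61343625e-04  2.32365582e+00] [0.32186686 0.96521586 0.56221348] [ 0.03224685 -0.00556504  0.00288543]
```

View pics/w9.png

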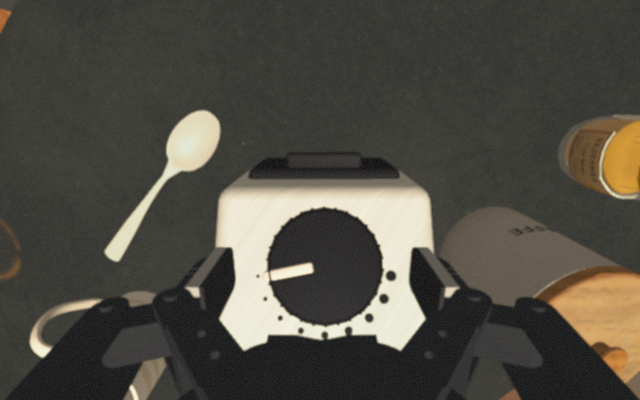

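carry_out(
  commands="1 0 0 0 0; 1 0 0 0 0; 1 0 0 0 0; 1 0 0 0 0; 1 0 0 0 0.1",
)

```text
time_s: 9.98
tcp_pos: [0.5764, 0.0225, 0.3014]
tcp_rot: [3.138, 0.002, 2.225]
contact_force: [4.9, 0.8, 0.4]
gripper_width: 0.0531
```

carry_out(
  commands="1 0 0 0 0.08; 1 0 0 0 0.16; 1 0 0 0 0.2; 1 0 0 0 0.2; 1 0 0 0 0.2",
)

```text
time_s: 10.6
tcp_pos: [0.578, 0.0189, 0.3021]
tcp_rot: [3.136, 0.013, 2.024]
contact_force: [8.1, -8.3, -1.4]
gripper_width: 0.0531
```

```bash
python3 - <<'E'
from h import *
snap('wrist','w10.png');s=r.sense();print(s['gripper_width'],s['tcp_pos'],s['tcp_rot'],s['contact_force'],s['ft_torque'])
E
```

```text
0.05301208621024936 [0.57803447 0.01888565 0.30205952] [3.1357628  0.01249235 2.0235169 ] [ 6.60404471 -9.79642009 -2.3202794 ] [-1.07045492 -2.20877299  0.40897949]
```

View pics/w10.png

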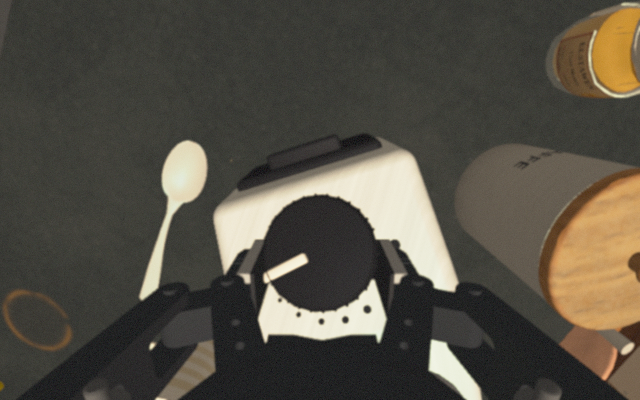

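carry_out(
  commands="-1 0 0 0 0; -1 0 0 0 0; -1 0 0 0 0; -1 0 0 0 0.13; -1 0 0 0 0.26",
)

```text
time_s: 11.28
tcp_pos: [0.5756, 0.0223, 0.3005]
tcp_rot: [-3.141, -0.0, 1.761]
contact_force: [0.8, 0.4, 0.0]
gripper_width: 0.0853
```

carry_out(
  commands="-1 0 0 0 0; 1 0 0 0 0; 1 0 0 0 0; 1 0 0 0 0; 1 0 0 0 0",
)

```text
time_s: 11.9
tcp_pos: [0.5766, 0.0223, 0.3018]
tcp_rot: [3.138, 0.0, 1.765]
contact_force: [4.4, 2.1, 2.6]
gripper_width: 0.0561
```

carry_out(
  commands="1 0 0 0 -0.12; 1 0 0 0 -0.25; 1 0 0 0 -0.37; 1 0 0 0 -0.5; 1 0 0 0 -0.62",
)

```text
time_s: 12.52
tcp_pos: [0.5769, 0.0213, 0.3002]
tcp_rot: [3.141, 0.004, 2.387]
contact_force: [8.8, 0.7, -2.0]
gripper_width: 0.053
```

carry_out(
  commands="1 0 0 0 -0.12; 1 0 0 0 -0.25; 1 0 0 0 -0.37; 1 0 0 0 -0.47; 1 0 0 0 -0.47",
)

```text
time_s: 13.15
tcp_pos: [0.5752, 0.0224, 0.3036]
tcp_rot: [-3.14, -0.001, 2.854]
contact_force: [-3.4, 6.2, 13.9]
gripper_width: 0.0532
```

```bash
python3 - <<'E'
from h import *
snap('wrist','w11.png');s=r.sense();print(s['gripper_width'],s['tcp_pos'],s['tcp_rot'],s['contact_force'],s['ft_torque'])
E
```

```text
0.053022066223000874 [0.57515767 0.0223979  0.30362501] [-3.14010185e+00 -8.31722365e-04  2.85348020e+00] [-2.81495095  5.49912706 12.43906415] [-0.89209617  1.17062014 -0.91874639]
```

View pics/w11.png

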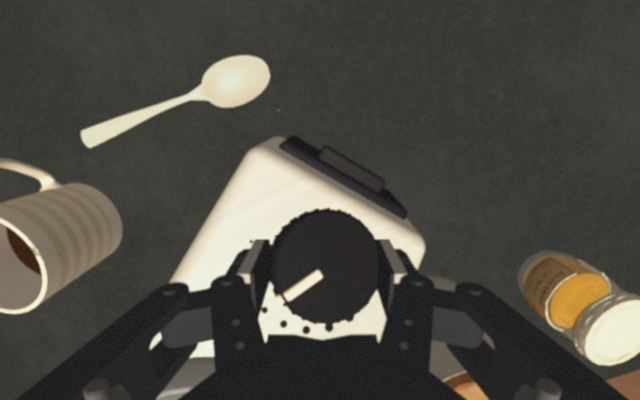

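carry_out(
  commands="-1 0 0 0 0; -1 0 0 0 0; -1 0 0 0 0; -1 0 0 0 0.15; -1 0 0 0 0.3",
)

```text
time_s: 13.82
tcp_pos: [0.5757, 0.0217, 0.2999]
tcp_rot: [-3.14, -0.001, 2.549]
contact_force: [-0.1, 0.2, -0.5]
gripper_width: 0.0854
```

carry_out(
  commands="-1 0 0 -0.02 0.15; -1 0 0 -0.04 0.23; -1 0 0 -0.06 0.23; -1 0 0 -0.06 0.23; -1 0 0 -0.06 0.23",
)

```text
time_s: 14.45
tcp_pos: [0.5756, 0.0219, 0.3594]
tcp_rot: [-3.14, -0.001, 2.325]
contact_force: [0.7, 0.0, -0.3]
gripper_width: 0.0849
```

```bash
python3 - <<'E'
from h import *
im=snap('wrist','w12.png');s=r.sense();print(s['gripper_width'],s['tcp_pos'],s['tcp_rot'],s['contact_force'],s['ft_torque'])
cv2.imwrite('pics/w12c.png',cv2.resize(im[130:300,220:420],None,fx=3.5,fy=3.5,interpolation=cv2.INTER_CUBIC))
E
```

```text
0.08539192205885016 [0.57560289 0.0219093  0.35903538] [-3.13951616e+00 -1.86637797e-03  2.32472232e+00] [-0.56949204 -0.55438094 -0.54940326] [-0.01036456 -0.00628934  0.03242965]
```

View pics/w12c.png

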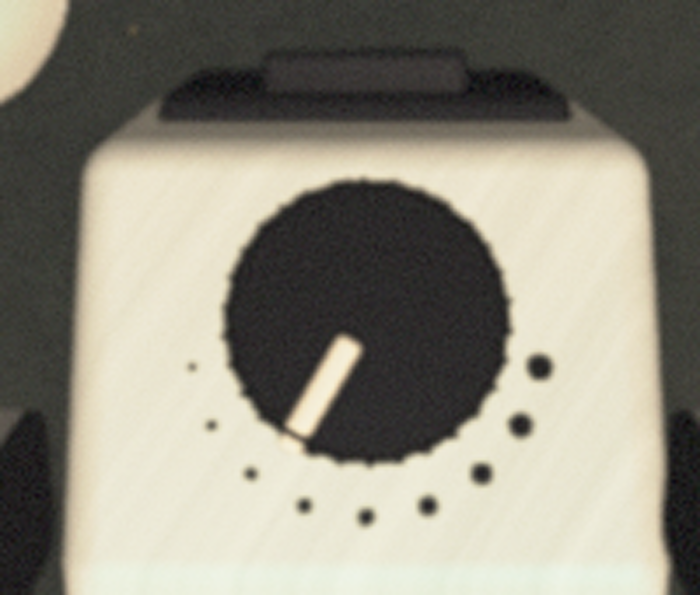

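```bash
python3 - <<'E'
from h import *
psi=2.321-np.pi
xh=np.array([np.cos(psi),np.sin(psi),0]);yh=np.array([-np.sin(psi),np.cos(psi),0]);zh=np.array([0,0,1.])
t=np.radians(28);n=-np.sin(t)*xh+np.cos(t)*zh; up=np.cos(t)*xh+np.sin(t)*zh
grip=np.array([.5765,.0215,.135])
L=lambda f:[np.load(f+'.npz')['arr_%d'%i] for i in range(4)]
c12=ci('wrist');np.savez('w12.npz',*c12)
def onplane(c,uv,P0):
    o,D=ray('',uv,c);q=o+D*(((P0-o)@n)/(D@n))[:,None]
    return np.c_[(q-grip)@up,(q-grip)@yh]
top=grip+n*.010; pan=grip-n*.024
C=lambda x,y:(220+(x+.5)/3.5-.5,130+(y+.5)/3.5-.5)
def rep(nm,c,a,b):
    q=onplane(c,[a,b],top)*1000; d=q[1]-q[0]; print(nm,q.round(1).tolist(),'ang ccw of up',np.degrees(np.arctan2(d[1],d[0])).round(1))
rep('w12',c12,C(348,340),C(293,440))
rep('w3',L('w3'),(326,218),(337,247))
q=onplane(c12,[C(*p) for p in [(192,366),(211,425),(250,473),(304,505),(366,517),(428,506),(482,474),(520,425),(540,367)]],pan)*1000
print(q.round(1)); 
# circle fit
A=np.c_[2*q,np.ones(9)];s=np.linalg.lstsq(A,(q**2).sum(1),rcond=None)[0];print('centre',s[:2],'R',np.sqrt(s[2]+s[:2]@s[:2]))
d=q-s[:2];print(np.degrees(np.arctan2(d[:,1],d[:,0])).round(1))
# dial contour on top plane: circle
g=cv2.imread('pics/w12.png',0);m=(g<90).astype('uint8');nn,l,st,ce=cv2.connectedComponentsWithStats(m);i=l[200,325]
print(st[i]);cn=max(cv2.findContours((l==i).astype('uint8'),0,1)[0],key=len)[:,0,:].astype(float)
q=onplane(c12,cn,top)*1000;A=np.c_[2*q,np.ones(len(q))];s=np.linalg.lstsq(A,(q**2).sum(1),rcond=None)[0];print('dial centre',s[:2],np.sqrt(s[2]+s[:2]@s[:2]))
E
```

```text
w12 [[4.8, -3.5], [23.3, -13.4]] ang ccw of up -28.3
w3 [[5.5, 2.5], [24.4, 9.4]] ang ccw of up 20.2
[[  6.8 -37.9]
 [ 19.5 -33.3]
 [ 29.6 -24.6]
 [ 36.3 -13. ]
 [ 38.7   0.3]
 [ 36.3  13.5]
 [ 29.6  25.1]
 [ 19.2  33.5]
 [  6.6  38.2]]
centre [0.01489246 0.09736327] R 38.631098366577476
[-79.8 -59.7 -39.8 -19.8   0.3  20.2  40.2  60.2  80.2]
[ 284  182   82   80 4758]
dial centre [-0.45028742  0.70007616] 24.482612662418152
```

carry_out(
  commands="-1 0 0 0 0; -1 0 0 0 0; -1 0 0 0 0; -1 0 0 0 0; -1 0 0 0 0",
)

```text
time_s: 15.12
tcp_pos: [0.5759, 0.022, 0.3607]
tcp_rot: [3.142, 0.0, 2.325]
contact_force: [0.9, -0.3, 0.6]
gripper_width: 0.0856
```

```bash
cat >> h.py <<'E'
psi=2.321-np.pi
xh=np.array([np.cos(psi),np.sin(psi),0]);yh=np.array([-np.sin(psi),np.cos(psi),0]);zh=np.array([0,0,1.])
_t=np.radians(28);n=-np.sin(_t)*xh+np.cos(_t)*zh; up=np.cos(_t)*xh+np.sin(_t)*zh
grip=np.array([.5765,.0215,.135])
def onplane(c,uv,P0):
    o,D=ray('',uv,c);q=o+D*(((P0-o)@n)/(D@n))[:,None]
    return np.c_[(q-grip)@up,(q-grip)@yh]
def dial(im,c):
    """pointer angle from bright pixels inside dial top, via rays onto its top plane"""
    v,u=np.mgrid[0:400,0:640]; q=onplane(c,np.c_[u.ravel(),v.ravel()],grip+n*.010)*1000
    g=cv2.cvtColor(im,cv2.COLOR_BGR2GRAY).ravel(); k=(np.hypot(*q.T)<23)&(g>130)
    p=q[k]; m=p.mean(0); w,V=np.linalg.eigh(np.cov((p-m).T)); d=V[:,1]; d=d*np.sign(d@m)
    a=np.degrees(np.arctan2(d[1],d[0])); print('n',k.sum(),'pointer ang',a.round(1),'dial val deg',(a+80).round(1),'mean ang',np.degrees(np.arctan2(m[1],m[0])).round(1))
E
python3 - <<'E'
from h import *
for f in('w3','w12'): dial(cv2.imread(f'pics/{f}.png'),[np.load(f+'.npz')['arr_%d'%i] for i in range(4)])
c=ci('wrist');im=snap('wrist','w13.png');dial(im,c);print(r.sense()['time_s'])
E
```

```text
n 211 pointer ang 19.9 dial val deg 99.9 mean ang 19.8
n 218 pointer ang -30.4 dial val deg 49.6 mean ang -30.6
n 212 pointer ang -30.4 dial val deg 49.6 mean ang -29.8
15.175
```

carry_out(
  commands="-1 0 0 0.02 0; -1 0 0 0.04 0.08; -1 0 0 0.06 0.08; 1 0 0 0.06 0.08; 1 0 0 0.06 0.08",
)

```text
time_s: 15.8
tcp_pos: [0.5764, 0.0223, 0.3021]
tcp_rot: [3.138, 0.001, 2.245]
contact_force: [-3.2, -1.1, -6.2]
gripper_width: 0.0531
```

carry_out(
  commands="1 0 0 0 0; 1 0 0 0 0; 1 0 0 0 -0.08; 1 0 0 0 -0.16; 1 0 0 0 -0.16",
)

```text
time_s: 16.42
tcp_pos: [0.5766, 0.0218, 0.3012]
tcp_rot: [3.141, 0.003, 2.404]
contact_force: [5.3, 1.8, -1.9]
gripper_width: 0.053
```

```bash
python3 - <<'E'
from h import *
c=ci('wrist');im=snap('wrist','w14.png');dial(im,c);print(r.sense())
E
```

```text
n 403 pointer ang -27.2 dial val deg 52.8 mean ang -23.4
{'time_s': 16.475, 'q': array([-6.01279266e-02,  1.87808102e-01,  1.46460261e+00, -1.33240875e-03,
        1.48609479e+00, -8.92941497e-01]), 'qd': array([-0.00191571, -0.00175378, -0.00022203, -0.00208284,  0.00310212,
       -0.00024067]), 'joint_efforts': array([-6.92070276e-01, -4.01939642e+01, -2.92685723e+01,  1.12953104e-02,
        1.13952700e+00, -4.88945078e-01]), 'tcp_pos': array([0.57657671, 0.0217909 , 0.30119515]), 'tcp_rot': array([3.14069106, 0.00323739, 2.40371911]), 'contact_force': array([ 5.72468874,  2.3553466 , -1.18124095]), 'ft_torque': array([-0.46442927, -0.24204483, -0.5227311 ]), 'gripper_width': 0.0530531331539314}
```

carry_out(
  commands="1 0 0 0 -0.05; 1 0 0 0 -0.08; 1 0 0 0 -0.08; 1 0 0 0 -0.08; 1 0 0 0 -0.08",
)

```text
time_s: 17.1
tcp_pos: [0.5767, 0.0216, 0.3008]
tcp_rot: [-3.141, 0.004, 2.483]
contact_force: [7.8, 2.6, -3.8]
gripper_width: 0.0525
```

```bash
python3 - <<'E'
from h import *
c=ci('wrist');im=snap('wrist','w15.png');dial(im,c)
cv2.imwrite('pics/w15c.png',cv2.resize(im[180:350,220:420],None,fx=3.5,fy=3.5,interpolation=cv2.INTER_CUBIC))
E
```

```text
n 412 pointer ang -23.7 dial val deg 56.3 mean ang -18.9
```

View pics/w15c.png

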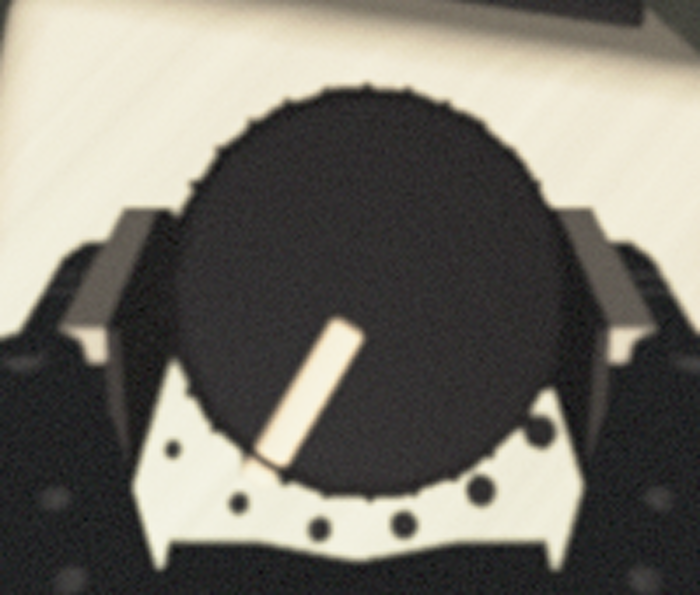

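carry_out(
  commands="-1 0 0 0 0; -1 0 0 0 0; -1 0 0 0 0; -1 0 0 -0.02 0; -1 0 0 -0.04 0",
)

```text
time_s: 17.77
tcp_pos: [0.5756, 0.0219, 0.341]
tcp_rot: [-3.141, -0.001, 2.485]
contact_force: [0.7, -0.9, 0.6]
gripper_width: 0.0852
```

carry_out(
  commands="-1 0 0 -0.02 0; -1 0 0 -0.02 0; -1 0 0 -0.02 0; -1 0 0 -0.02 0; -1 0 0 -0.02 0",
)

```text
time_s: 18.4
tcp_pos: [0.5757, 0.022, 0.3596]
tcp_rot: [-3.14, -0.001, 2.485]
contact_force: [0.6, -0.3, 0.3]
gripper_width: 0.0852
```

```bash
python3 - <<'E'
from h import *
c=ci('wrist');im=snap('wrist','w16.png');dial(im,c)
im=snap('side','s1.png');cv2.imwrite('pics/s1c.png',cv2.resize(im[90:260,230:430],None,fx=3.5,fy=3.5,interpolation=cv2.INTER_CUBIC))
E
```

```text
n 214 pointer ang -20.3 dial val deg 59.7 mean ang -17.8
```

View pics/w16.png

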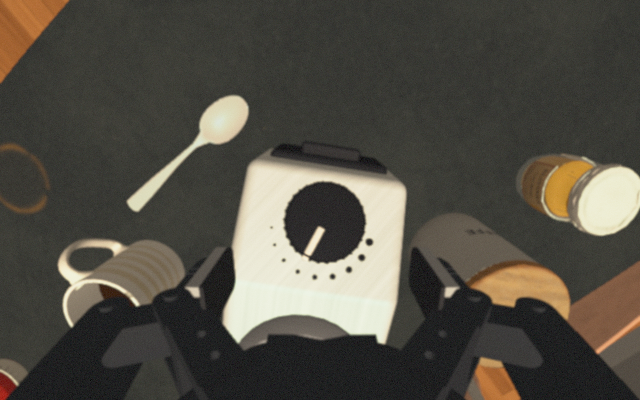

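View pics/s1c.png

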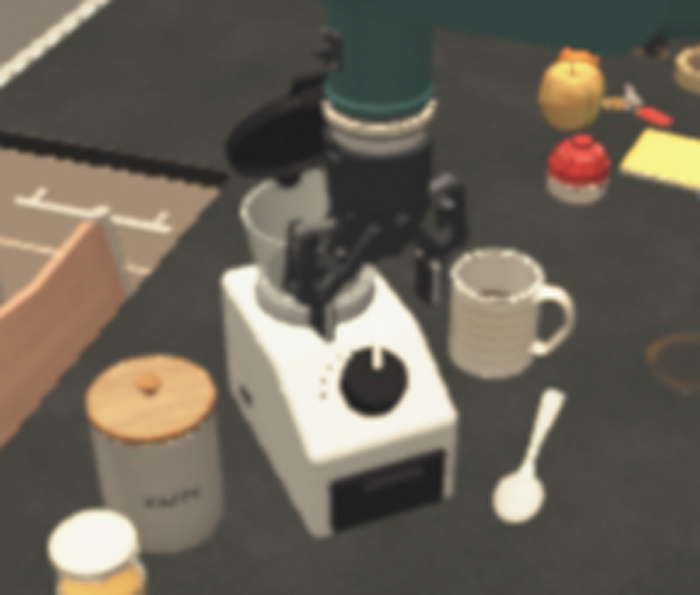

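```bash
python3 - <<'E'
from h import *
H=np.array([.702,-.112,.231]);cs=ci('side');ct=ci('top')
o,D=ray('side',[(250+280/4,100+55/4),(250+250/4,100+165/4)],cs)
for d in D:
    q=o+d*(((H-o)@yh)/(d@yh)); print(q,((q-H)@xh).round(4),(q-H)[2].round(4),np.degrees(np.arctan2((q-H)[2],-(q-H)@xh)),np.hypot((q-H)@xh,(q-H)[2]))
# predicted tab/lid centre projection for angles
for a in np.arange(60,100,5):
    A=np.radians(a);u=-np.cos(A)*xh+np.sin(A)*zh;nn=np.sin(A)*xh+np.cos(A)*zh
    P=[H+.136*u+.006*nn,H+.065*u+.008*nn,H+.15*u+.006*nn]
    s=(proj('side',P,cs)-[250,100])*4;t=(proj('top',P,ct)-[230,110])*3.8
    print(a,s.round().tolist(),t.round().tolist())
E
```

```text
[ 0.65322294 -0.0596628   0.34319841] -0.0715 0.1122 57.476536630353806 0.13306714976608436
[ 0.69855587 -0.10830449  0.22338787] -0.0051 -0.0076 -56.43068942634927 0.009135821272474517
60 [[275.0, 38.0], [257.0, 95.0], [278.0, 25.0]] [[522.0, 153.0], [553.0, 133.0], [516.0, 157.0]]
65 [[269.0, 24.0], [254.0, 89.0], [272.0, 10.0]] [[537.0, 139.0], [560.0, 127.0], [532.0, 141.0]]
70 [[262.0, 12.0], [252.0, 84.0], [265.0, -4.0]] [[552.0, 125.0], [567.0, 120.0], [549.0, 125.0]]
75 [[256.0, 1.0], [249.0, 79.0], [258.0, -16.0]] [[567.0, 110.0], [573.0, 114.0], [566.0, 109.0]]
80 [[250.0, -8.0], [246.0, 75.0], [251.0, -26.0]] [[582.0, 96.0], [580.0, 107.0], [583.0, 93.0]]
85 [[244.0, -16.0], [243.0, 72.0], [244.0, -35.0]] [[597.0, 81.0], [587.0, 101.0], [599.0, 77.0]]
90 [[238.0, -23.0], [240.0, 69.0], [237.0, -42.0]] [[611.0, 68.0], [593.0, 95.0], [616.0, 61.0]]
95 [[232.0, -28.0], [238.0, 67.0], [230.0, -47.0]] [[626.0, 55.0], [600.0, 89.0], [632.0, 47.0]]
```

carry_out(
  commands="1 0 0 -0.05 0.08; 1 0 0 -0.1 0.164; 1 0 0 -0.15 0.164; 1 0 0 -0.2 0.164; 1 0 0 -0.2 0.164",
)

```text
time_s: 19.12
tcp_pos: [0.5749, 0.0221, 0.5667]
tcp_rot: [3.134, 0.008, 2.321]
contact_force: [0.1, 0.6, -0.3]
gripper_width: -0.0002
```

```bash
python3 - <<'E'
from h import *
H=np.array([.702,-.112,.231])
go(H-.045*xh+np.array([0,0,.385-.231+.1734]),2.321);print(H-.045*xh)
E
```

```text
shift [-0.1397  0.0015  0.0095] turn -0.0001
[ 0.67131955 -0.07908025  0.231     ]
```

carry_out(
  commands="1 -0.04 0 0 0; 1 -0.08 0 0 0; 1 -0.12 0 0 0; 1 -0.14 0.001 0 0; 1 -0.14 0.001 0.005 0",
)

```text
time_s: 19.75
tcp_pos: [0.6734, -0.0811, 0.5527]
tcp_rot: [-3.139, -0.003, 2.319]
contact_force: [-0.9, 0.4, -0.0]
gripper_width: 0.0
```

```bash
python3 - <<'E'
from h import *
s=r.sense();print(s['tcp_pos'],s['tcp_rot'],s['contact_force'])
im=snap('side','s2.png');cv2.imwrite('pics/s2c.png',cv2.resize(im[60:230,230:430],None,fx=3.5,fy=3.5,interpolation=cv2.INTER_CUBIC))
snap('wrist','w17.png')
E
```

```text
[ 0.67340606 -0.08114808  0.55267971] [-3.13933820e+00 -2.90633673e-03  2.31900217e+00] [-0.92225956  0.37769655 -0.00536973]
```

View pics/s2c.png

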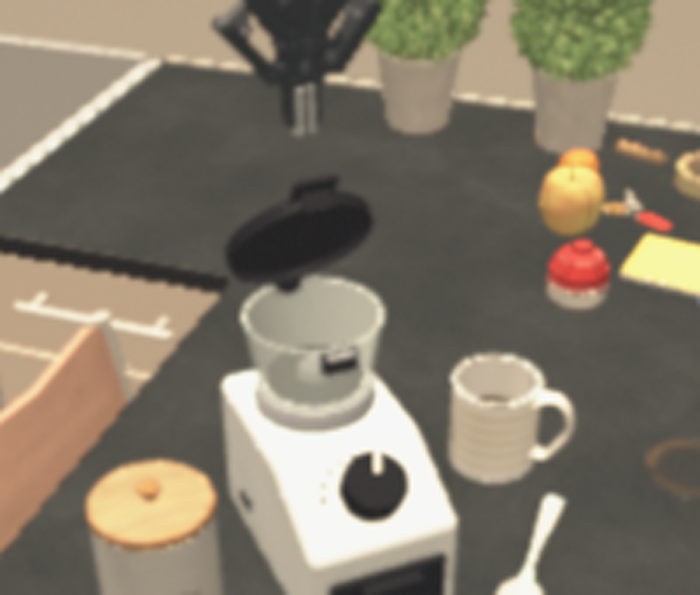

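View pics/w17.png

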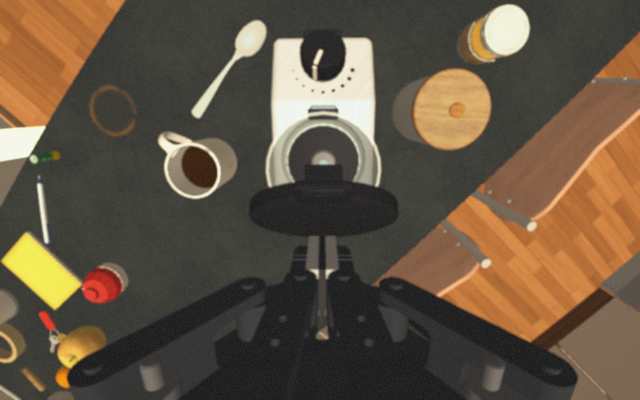

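carry_out(
  commands="1 0 0 0.02 0; 1 0.006 0 0.035 0; 1 0.018 0 0.051 0; 1 0.026 0 0.058 0; 1 0.034 0 0.065 0",
)

```text
time_s: 20.48
tcp_pos: [0.6481, -0.054, 0.4913]
tcp_rot: [3.141, 0.001, 2.321]
contact_force: [1.0, -0.3, 0.3]
gripper_width: -0.0002
```

```bash
cat >> h.py <<'E'
H=np.array([.702,-.112,.231])
def tip():
    s=r.sense();R=Ro.from_euler('xyz',s['tcp_rot']).as_matrix();p=s['tcp_pos']+R[:,2]*r.tip_reach
    d=p-H;print('t',s['time_s'],'gx',(d@xh).round(4),'gy',(d@yh).round(4),'z',p[2].round(4),'F',s['contact_force'].round(1))
E
python3 - <<'E'
from h import *
tip();im=snap('side','s3.png');cv2.imwrite('pics/s3c.png',cv2.resize(im[60:230,230:430],None,fx=3.5,fy=3.5,interpolation=cv2.INTER_CUBIC))
E
```

```text
t 20.475 gx -0.079 gy 0.0002 z 0.3179 F [ 1.  -0.3  0.3]
```

View pics/s3c.png

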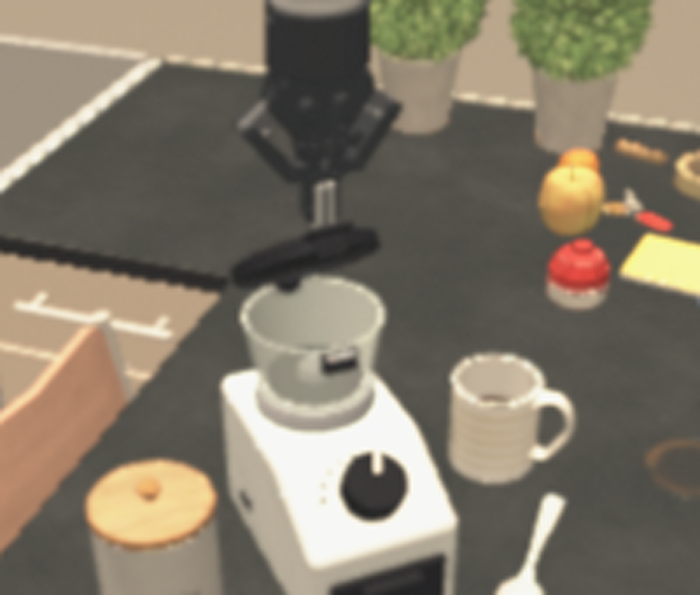

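carry_out(
  commands="1 0.014 0 0.018 0; 1 0.025 0 0.037 0; 1 0.037 0 0.056 0; 1 0.049 0 0.067 0; 1 0.058 0 0.071 0",
)

```text
time_s: 21.15
tcp_pos: [0.6092, -0.0125, 0.4203]
tcp_rot: [3.141, 0.003, 2.32]
contact_force: [2.7, -2.4, 5.0]
gripper_width: 0.0002
```

```bash
python3 - <<'E'
from h import *
tip();im=snap('side','s4.png');cv2.imwrite('pics/s4c.png',cv2.resize(im[60:230,230:430],None,fx=3.5,fy=3.5,interpolation=cv2.INTER_CUBIC))
E
```

```text
t 21.15 gx -0.1355 gy 0.0001 z 0.2469 F [ 2.7 -2.4  5. ]
```

View pics/s4c.png

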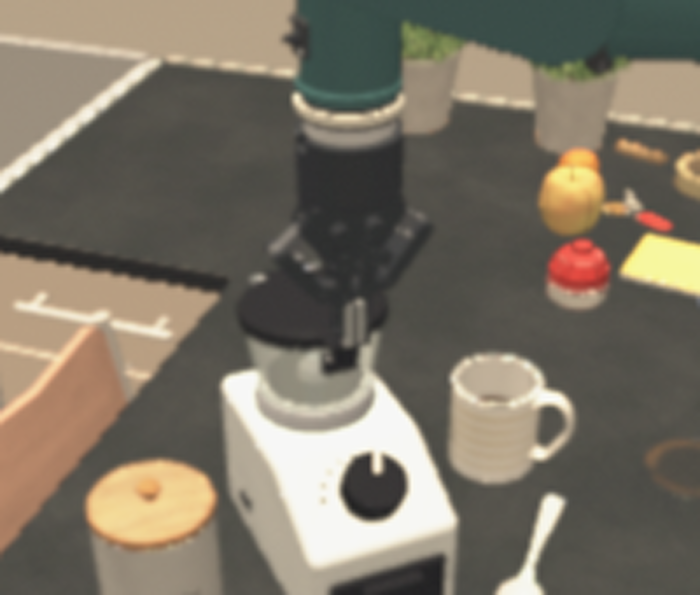

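At the catch (tip z 0.247, about 0.07 rad). Press down.

carry_out(
  commands="1 0 0 0.004 0; 1 0 0 0.008 0; 1 0 0 0.011 0; 1 0 0 0.014 0; 1 0 0 0.016 0",
)

```text
time_s: 21.82
tcp_pos: [0.6088, -0.0122, 0.4099]
tcp_rot: [3.137, 0.004, 2.321]
contact_force: [-6.4, 2.2, 20.8]
gripper_width: -0.0003
```

```bash
python3 - <<'E'
from h import *
tip()
E
```

```text
t 21.825 gx -0.1358 gy 0.0007 z 0.2365 F [-6.4  2.2 20.8]
```

carry_out(
  commands="1 0 0 0.003 0; 1 0 0 0.006 0; 1 0 0 0.006 0; 1 0 0 0.006 0; 1 0 0 0.006 0",
)

```text
time_s: 22.45
tcp_pos: [0.6079, -0.0119, 0.4096]
tcp_rot: [3.133, 0.009, 2.321]
contact_force: [-11.4, 2.4, 31.3]
gripper_width: 0.0001
```

carry_out(
  commands="1 0 0 -0.03 0; 1 0 0 -0.08 0; 1 0 0 -0.13 0; 1 0.02 0 -0.15 0; 1 0.04 0 -0.15 0",
)

```text
time_s: 23.08
tcp_pos: [0.5814, 0.0175, 0.5492]
tcp_rot: [3.139, 0.002, 2.321]
contact_force: [0.4, 0.2, -0.4]
gripper_width: -0.0
```

carry_out(
  commands="1 0.04 0 0 0; 1 0.08 0 0 0; 1 0.1 0 0 0; 1 0.1 0 0 0; 1 0.1 0 0 0",
)

```text
time_s: 23.7
tcp_pos: [0.5145, 0.0896, 0.547]
tcp_rot: [-3.141, 0.0, 2.32]
contact_force: [-0.2, 0.2, 0.3]
gripper_width: 0.0002
```

```bash
python3 - <<'E'
from h import *
tip();c=ci('wrist');im=snap('wrist','w18.png')
im=snap('side','s5.png');cv2.imwrite('pics/s5c.png',cv2.resize(im[60:260,230:430],None,fx=3,fy=3,interpolation=cv2.INTER_CUBIC))
snap('top','t5.png')
E
```

```text
t 23.7 gx -0.2753 gy 0.0001 z 0.3736 F [-0.2  0.2  0.3]
```

View pics/s5c.png

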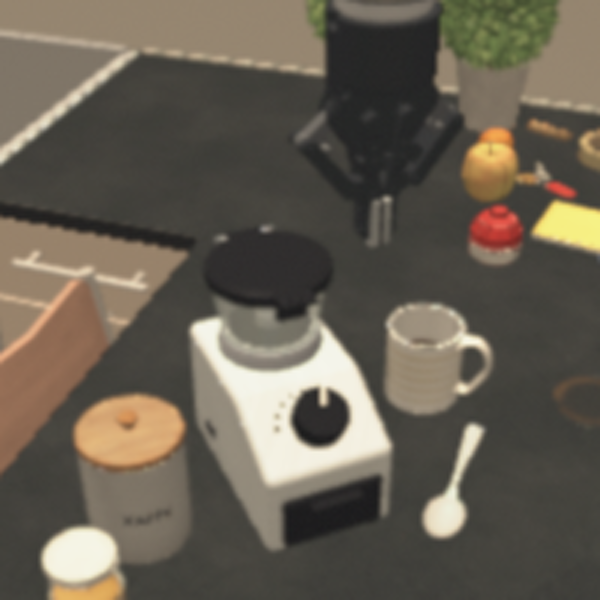

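View pics/w18.png

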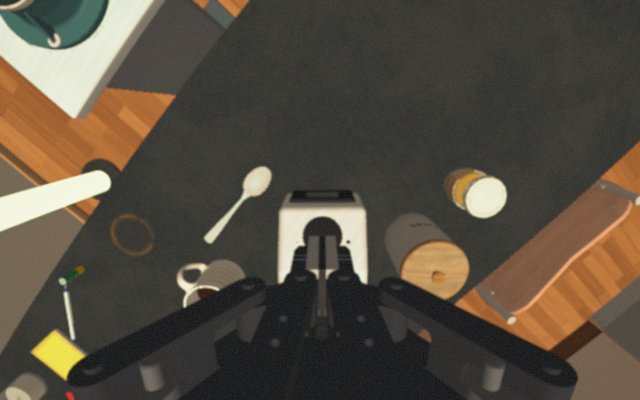

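```bash
python3 - <<'E'
from h import *
cs=ci('side')
for a in (0,.04,.07):
    u=-np.cos(a)*xh+np.sin(a)*zh;nn=np.sin(a)*xh+np.cos(a)*zh
    P=[H+.150*u+.006*nn+s*.018*yh for s in(-1,1)]+[H+.15*u+s*.018*yh for s in(-1,1)]+[H+.065*u+.008*nn+.0615*(np.cos(t)*u+np.sin(t)*yh) for t in np.radians([90,270])]
    print(a,((proj('side',P,cs)-[270,130])*10).round().tolist())
im=cv2.imread('pics/s5.png');cv2.imwrite('pics/s5d.png',cv2.resize(im[130:180,270:350],None,fx=10,fy=10,interpolation=cv2.INTER_CUBIC))
snap('wrist','x.png') if 0 else None
a=cv2.imread('pics/top0.png').astype(int);b=cv2.imread('pics/t5.png').astype(int)
for n,(x,y,w,h) in dict(jar=(238,132,30,32),can=(278,118,40,46),mug=(388,195,40,45),spoon=(325,230,70,22)).items(): print(n,abs(a-b)[y:y+h,x:x+w].mean().round(1))
E
```

```text
0 [[679.0, 308.0], [555.0, 338.0], [679.0, 327.0], [555.0, 357.0], [294.0, 210.0], [697.0, 119.0]]
0.04 [[678.0, 288.0], [554.0, 318.0], [679.0, 308.0], [555.0, 338.0], [293.0, 202.0], [696.0, 111.0]]
0.07 [[678.0, 274.0], [553.0, 303.0], [678.0, 293.0], [554.0, 323.0], [292.0, 195.0], [696.0, 104.0]]
jar 1.6
can 1.9
mug 1.8
spoon 7.9
```

View pics/s5d.png

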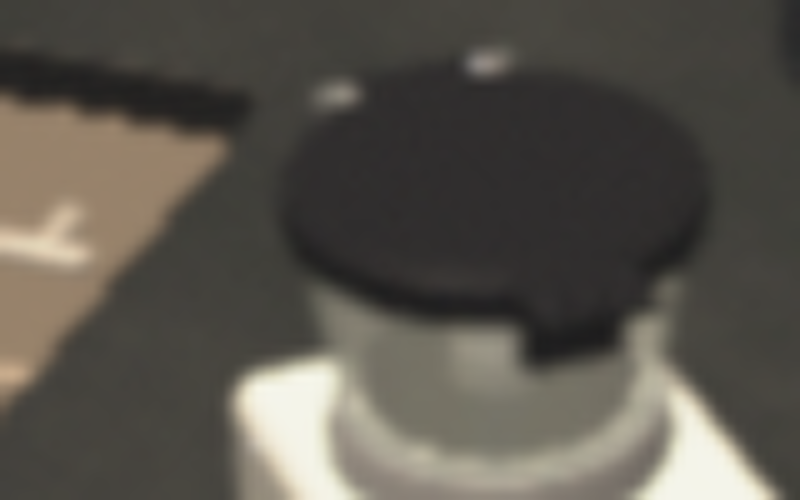

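carry_out(
  commands="-1 0.02 0 0 0; -1 0.04 0 0 0; -1 0.04 0 0 0; -1 0.04 0 0 0; -1 0.04 0 0 0",
)

```text
time_s: 24.48
tcp_pos: [0.4867, 0.1192, 0.5476]
tcp_rot: [-3.141, 0.0, 2.321]
contact_force: [0.6, -0.2, 0.2]
gripper_width: 0.0855
```

```bash
python3 - <<'E'
from h import *
c=ci('wrist');im=snap('wrist','w19.png');dial(im,c)
a=cv2.imread('pics/s1.png').astype(int);b=snap('side','s6.png').astype(int);z=cv2.imread('pics/side0.png').astype(int)
print('dial',abs(a-b)[186:212,324:352].mean(),'spoon vs start',abs(z-b)[200:240,370:393].mean(),'can',abs(z-b)[190:246,254:294].mean(),'mug',abs(z-b)[160:197,356:395].mean(),'jar',abs(z-b)[236:275,244:272].mean())
E
```

```text
n 54 pointer ang -21.6 dial val deg 58.4 mean ang -18.0
dial 5.961080586080586 spoon vs start 24.911231884057973 can 31.743154761904762 mug 35.3989373989374 jar 27.335775335775335
```

View pics/w19.png

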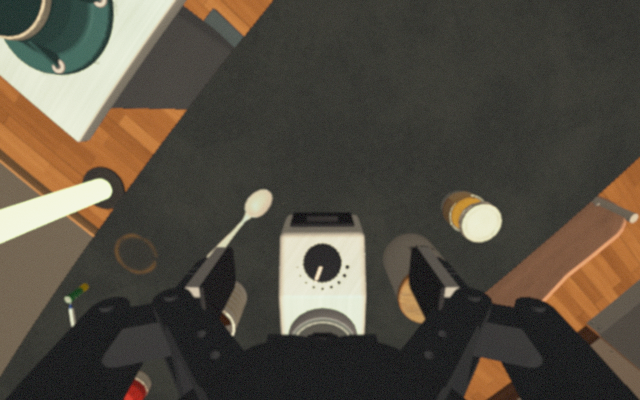

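```bash
python3 - <<'E'
from h import *
c=ci('wrist');print(proj('',[H-.15*xh+[0,0,.006],H-.123*xh+[0,0,-.003]],c))
z=cv2.imread('pics/side0.png');b=cv2.imread('pics/s6.png');s1=cv2.imread('pics/s1.png')
for im in(z,s1,b):
    g=cv2.cvtColor(im,cv2.COLOR_BGR2GRAY)
    out=[]
    for (x0,y0,x1,y1) in((366,198,395,242),(354,160,398,200),(242,234,275,278),(252,192,296,247)):
        m=g[y0:y1,x0:x1]; m=(m>120);yy,xx=np.nonzero(m);out.append((round(xx.mean()+x0,1),round(yy.mean()+y0,1),int(m.sum())))
    print(out,g.mean())
cv2.imwrite('pics/s6c.png',cv2.resize(b[60:260,230:430],None,fx=3,fy=3,interpolation=cv2.INTER_CUBIC))
tz=cv2.cvtColor(cv2.imread('pics/top0.png'),6);tb=cv2.cvtColor(r.camera('top'),6);cv2.imwrite('pics/t6.png',tb)
for g in(tz,tb):
    m=g[230:252,325:395]>140;yy,xx=np.nonzero(m);print(xx.mean()+325,yy.mean()+230,m.sum())
E
```

```text
[[322.54593366 330.41857499]
 [322.50487634 343.66758433]]
[(np.float64(380.3), np.float64(222.8), 342), (np.float64(372.6), np.float64(179.2), 1041), (np.float64(259.1), np.float64(252.7), 1024), (np.float64(273.1), np.float64(219.6), 1915)] 132.75238671875
[(np.float64(380.5), np.float64(223.1), 307), (np.float64(372.4), np.float64(178.9), 960), (np.float64(258.6), np.float64(252.2), 919), (np.float64(270.9), np.float64(217.4), 1478)] 110.24686328125
[(np.float64(380.4), np.float64(223.3), 286), (np.float64(372.3), np.float64(178.8), 931), (np.float64(257.4), np.float64(252.0), 778), (np.float64(269.8), np.float64(211.8), 892)] 104.5779140625
352.6178489702517 241.37070938215103 437
352.96437054631826 241.53681710213777 421
```

View pics/s6c.png

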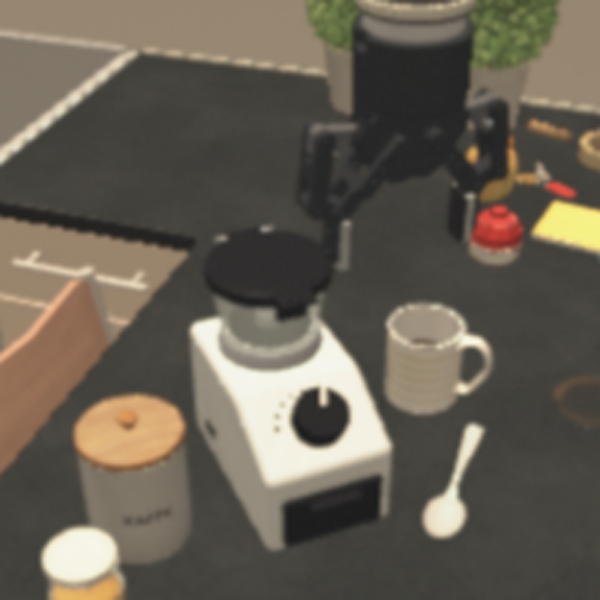

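View pics/t6.png

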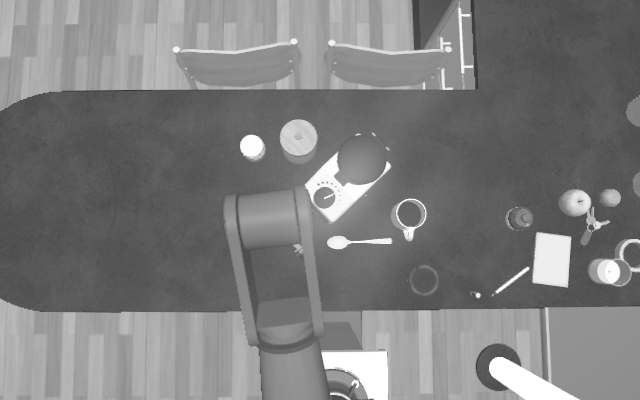

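```bash
python3 - <<'E'
from h import *
tip();print(r.sign_off())
E
```

```text
t 24.625 gx -0.3157 gy 0.0001 z 0.3741 F [-0.1 -0.5 -0.2]
the job is handed in; nothing more can be done
None
```

The grinder is ready and the job is handed in at about 24.6 s: the lid is shut behind its catch and the dial sits three clicks from the fine stop. The interface gave no verdict, so these are my own last checks:

- **Dial:** I turned it clockwise in two strokes. A third push at the end only made the fingers slip, with the pointer at the smallest dot (about −79°, expected −80°), so it was at the fine stop. The first turn back left it stuck midway between clicks, at about 50°. I gripped it again, turned it on, and it fell to 59.7°. A last look from farther away read 58.4° (three clicks is 60°).
- **Lid:** I pushed it down on the tab until the catch gave. The fingertips stopped at 0.2365 m (expected 0.237 m) and moved no further when pressed to 31 N. After I backed away, the tab in the side picture matched the fully shut position, not 0.04 or 0.07 rad.
- **Bystanders:** In the top pictures, jar, canister and mug looked unchanged and the spoon shifted by less than 0.5 px. The side-picture differences disagreed at first because the scene had become darker. The spoon's and mug's bright areas there kept their centres within 0.5 px. Those of the jar and canister drifted, as less of them passed the brightness threshold, so for these two I relied on the top pictures.
- **Robot:** At hand-in the arm was clear of everything, with the measured force near zero.

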